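# Fit a reducing sleeve into a dry block heater and stand a vial in it

### The job

Fit the loose aluminium sleeve into the empty bore of the dry block heater and press it gently straight down until its collar sits fully home on the block, then stand the vial from the bench upright in the sleeve, right down on its floor. The block lies with play in its well, so feel lightly for the bore instead of forcing, and do not knock over the beaker or the flask.

Things in the scene. Friction and masses are not known exactly. Their poses are not given: they have to be found in the camera images.
- heater: Dry block heater, fixed: white housing 165 mm deep (x), 196 wide (y), 73 high, sloped panel at the front (-x). In a well in its top lies an aluminium block 70 x 158 mm, flat top 78 mm above the bench, with 3 bores along y, 52 mm apart; the middle and -y ones hold a sleeve and vial (up to 33 mm above the block), the +y one is empty. Origin: on the bench under the well's centre; z up.
- heater_bore (a point): Mouth of the empty bore if the block lay centred in its well: (0, 52, 78) mm in the heater's frame, at the block's top. The block lies with play: the true bore axis is up to 3.6 mm off along heater x and up to 3.6 mm along y. It is not turned or tilted and stays put under light rubbing. Axes as the heater's.
- heater_bore_floor (a point): Nominal centre of the empty bore's floor, 24.5 mm below its mouth (off by the same play). The bore is blind and round, 33.6 mm in diameter, with a sharp unchamfered edge. Three spring balls in its wall, 12.5 mm down, grip the sleeve: from 8 mm depth it takes 5 to 15 N of downward push to pass them and go on to the stop.
- sleeve: Loose reducing sleeve of bare aluminium, about 50 g, standing on the bench: a cup 36 mm high, shank 32 mm in diameter and 22 mm long, collar on top (see sleeve_collar), inside 25.5 mm in diameter, floor 4 mm thick. Fully home, the collar rests on the block. It bruises if pushed on the block with more than 25 N. Origin: centre of its underside; z up its axis.
- sleeve_collar (a point): Centre of the sleeve's knurled collar, 40 mm in diameter and 14 mm high; this point is on the axis, 29 mm above the sleeve's underside. Take it here, with the fingers in front and behind (closing along the heater's x): in the heater the neighbour's collar and vial stand 52 mm away along y.
- vial: Closed glass vial with screw cap, 51 mm high, body 23 mm in diameter, cap 21 mm, about 22 g, the only vial standing loose on the bench. Standing in the sleeve its underside is 4 mm above the sleeve's underside and it stands 19 mm out of the collar. The glass must not be pressed on the sleeve with more than 15 N. Origin: centre of its underside; z up.
- beaker: Glass beaker, 54 mm in diameter, 67 mm high, a bystander. Origin: centre of its underside, z up.
- flask: Conical glass flask, 65 mm in diameter, 101 mm high, a bystander. Origin: centre of its underside, z up.
Not all that is in view belongs to the job. What is meant by the sleeve is not brown, green or yellow, and is the smaller of those in its own colour.

How it is judged (in metres and radians):
On the way:
1. the sleeve is fully home in the empty bore, collar on the block (gap under 1.5 mm), with the vial not yet in it (z of sleeve in the frame of heater_bore below -0.0205 m and horizontal distance between sleeve and heater_bore below 0.007 m and angle between sleeve's own z axis and vertical below 0.06 rad and horizontal distance between vial and sleeve above 0.03 m), for 0.2 s.
At the end, for the whole second after the job is handed in: The sleeve is fully home in the heater's empty bore (collar within 1.5 mm of the block's top, within 7 mm of the bore's nominal place, upright within 0.06 rad) and the vial stands in it, upright within 0.12 rad, within 3 mm of the sleeve's floor, both at rest (z of sleeve in the frame of heater_bore below -0.0205 m and horizontal distance between sleeve and heater_bore below 0.007 m and angle between sleeve's own z axis and vertical below 0.06 rad and horizontal distance between vial and sleeve below 0.004 m and z of vial in the frame of sleeve between 0.001 and 0.007 m and angle between vial's own z axis and vertical below 0.12 rad and linear speed of each of vial, sleeve below 0.02 m/s); the robot touches nothing.
It fails at once if the sleeve bears on the block or heater with more than 45 N in all (a push of 25 N and the spring balls' own squeeze of up to 20 N) (contact force between sleeve and heater above 45 N).
It fails at once if the glass vial is pressed on the sleeve with more than 15 N (contact force between vial and sleeve above 15 N).
It fails at once if the beaker or the flask is knocked over (angle between any of beaker, flask's own z axis and vertical above 0.5 rad).
It also fails if it takes over 72 s, if anything falls off the work surface, if the arm or the gripper's body presses on something with over 40 N, if the wrist force passes 120 N, or if a joint passes its speed limit or range.

### The arm

A 7-joint arm with a two-finger parallel gripper is mounted at the origin on the work surface; the furniture and walls round the work are solid. World frame = base frame: x ahead of the robot, y to its left, z up, the work surface at z = 0. Lengths are in mm, angles in rad, forces in N, time in s.
With the tool pointing down it reaches from about 400 to 900 mm from the base axis. Payload 5.6 kg.
Tool frame: the origin (TCP) lies midway between the tips of the shut fingers; the grasp point (between the pads) lies 19 mm behind it; z points along the fingers, y is the line along which they close (so a half turn about z gives the same grasp; the last joint's range is limited). The gripper opens to 92 mm and grips with 3 to 60 N. Pads are 20 mm wide; open, the fingers measure 128 mm over their backs; the gripper's body (75 mm by 189 mm) begins 69 mm behind the grasp point.
Start: joints at [-1.165, 0.468, -0.012, 1.603, 0.006, 1.071, -0.056], TCP at [282.065, 585.618, 214.592] pointing down, gripper open.
Joint ranges: [-2.53, 2.53], [-0.31, 2.02], [-1.57, 1.55], [0.28, 2.44], [-1.29, 4.43], [0.15, 1.84], [-2.92, 2.92]. Speed limits (rad/s): [2.57, 2.57, 3.14, 3.14, 3.14, 3.14, 3.14].

### API

Orientations are given as a rotation vector (axis times angle).
In Python, from cell import robot, grip, kin, viewer gives the robot as it stands. Calls block until the motion is done:
- robot.movep(position, orientation): joint-space move of the TCP to a pose.
- robot.servo_line(position, feed=150, rotation=None): straight line of the TCP; rotation=None keeps the orientation; feed is the mean speed in mm/s.
- robot.goto_joints(angles): joint-space move.
- grip(opening, newtons=None): opening from 0.0 (shut) to 1.0 (fully open); newtons is the grip in N (None keeps the last); returns when the fingers have stopped.
- robot.hold(seconds).
- kin.ik(position, orientation): joint angles nearest the present ones, or None.
- robot.observe(): the state.
- viewer.read_camera(name): name is "side" or "top" or "wrist"; returns the picture (400x640x3 uint8, red, green, blue); there is no depth.
- viewer.camera_info(name): a dict with "camera_matrix" (3x3 intrinsics, pixels), "R" (3x3) and "t" (3): a world point X has camera coordinates R X + t. Camera axes: x right, y down, z forward; pixel columns grow to the right and rows downward; lengths in mm; the calibration is good to about 2 mm. A picture is of the moment at which its call begins: read the wrist's pose just before it. camera_info takes no time and is no camera call; for the wrist camera it gives the pose at the moment of the call.
A pose or a line that the arm cannot do raises robot.IKError and nothing moves.
- robot.job_done(): hands the job in; it is judged then, once.
Trained networks look in the newest picture that a camera, given by its name, has taken for a name from the list of things; names that differ only in an ending like _2 or _b are one class to them, and where a whole thing is asked for, a point or a joint stands for the part that bears it (a point fixed in the world has none). Each returns a list of dicts, best first, with "confidence" (0 to 1); they miss things now and then, are a little off and sometimes report something else, mostly with a low value. They report only what shows in the picture. A call takes as long as a camera call. They do not tell look-alikes from the thing itself.
- viewer.silhouettes(name, camera): "mask" (400x640 bool, what is visible of it).
- viewer.pinpoint(name, camera): "at" ([x, y, z] in mm, in the coordinates of the camera as it stood for that picture, good to about 4 mm: a listed point, or the origin of a listed thing).
The state is a dict: "t": time; "joints": joint angles; "joint_velocities": joint speeds; "joint_torque": joint torques, N m; "tcp_pos": TCP position; "tcp_rot": TCP orientation; "contact_force": force on the tool from outside, world axes, zero at the start; "wrist_torque": the same for the moment, N m; "grip_width": opening from 0.0 (shut) to 1.0 (fully open); "grip_force": force on a finger pad.
Only numpy, scipy, OpenCV 4.12 (cv2) and the standard library are available. Lean on these libraries where they do the work, as an engineer would, in place of code of your own. Each camera call takes 0.05 s, during which the arm holds its last target. There are 200 camera calls.

## Working session

There is one attempt and no reset: what is moved stays moved. The work goes in short steps, each a Python script; the robot and the scene stay as the last script left them, time stands still between calls to the robot, and variables do not carry over. Pictures are saved under pics/ and viewed, at most 10 in all, crops included, and the job is handed in when it is done.

```bash
ls; mkdir -p pics; python3 - <<'E'
from cell import robot, grip, kin, viewer
import cv2,numpy as np
for c in("top","side"):
    im=viewer.read_camera(c); cv2.imwrite(f"pics/{c}0.png",im[:,:,::-1])
    i=viewer.camera_info(c); print(c,np.round(i["camera_matrix"],0).tolist(),(-i["R"].T@i["t"]).round(0),i["R"].round(2).tolist())
    for n in("heater","heater_bore","sleeve","vial","beaker","flask"):
        for d in viewer.pinpoint(n,c)[:5]:
            print(n,round(d["confidence"],2),(i["R"].T@(np.array(d["at"])-i["t"])).round(0))
print(robot.observe())
E
```

```text
pics
top [[447.0, 0.0, 320.0], [0.0, 447.0, 193.0], [0.0, 0.0, 1.0]] [ 379.   49. 1271.] [[0.01, -1.0, -0.01], [-0.98, -0.01, -0.18], [0.18, 0.01, -0.98]]
heater 0.8 [570.  44.   2.]
heater_bore 0.65 [553.  94.  76.]
sleeve 0.72 [435. 253.   3.]
sleeve 0.66 [494. 399.  -5.]
sleeve 0.63 [521. 315.   1.]
sleeve 0.58 [600. 291.   0.]
sleeve 0.46 [543. 236.  -4.]
vial 0.46 [ 516. -307.    0.]
vial 0.43 [521. 318.   2.]
beaker 0.61 [ 697. -212.   -0.]
flask 0.69 [731. 248.  -1.]
side [[397.0, 0.0, 321.0], [0.0, 397.0, 196.0], [0.0, 0.0, 1.0]] [575. 810. 754.] [[-1.0, -0.01, -0.0], [-0.0, 0.66, -0.76], [0.01, -0.76, -0.66]]
heater 0.9 [566.  42.   2.]
heater 0.68 [554.  92.  58.]
heater_bore 0.8 [555.  89.  76.]
sleeve 0.66 [519. 313.   4.]
sleeve 0.64 [601. 290.  -1.]
sleeve 0.59 [493. 389.   3.]
sleeve 0.59 [437. 253.  -5.]
vial 0.49 [ 518. -311.    4.]
beaker 0.87 [ 691. -216.    4.]
beaker 0.49 [521. 313.   4.]
flask 0.9 [733. 244.   4.]
{'t': 0.7, 'joints': array([-1.16498879,  0.46746664, -0.01161479,  1.60270985,  0.00600808,
        1.07140129, -0.05630899]), 'joint_velocities': array([ 2.25466225e-03, -1.32405172e-04, -7.21220862e-05,  1.61615354e-03,
        6.52453642e-04,  8.49731899e-04,  2.15284129e-04]), 'joint_torque': array([ 2.80218401e-04, -5.20262289e+01, -1.24942762e-02, -2.44016379e+01,
       -5.67715522e-02,  1.12727570e-02,  3.17917272e-05]), 'tcp_pos': array([282.06430389, 585.61477883, 214.60995224]), 'tcp_rot': array([6.99169323e-01, 3.06275414e+00, 6.59619901e-05]), 'contact_force': array([ 0.36771195, -0.00130771, -0.46866448]), 'wrist_torque': array([0.00802727, 0.05163141, 0.00722322]), 'grip_force': 0.0, 'grip_width': 0.9999818284921205}
```

```bash
python3 -c "
import cv2
a=cv2.imread('pics/top0.png');b=cv2.imread('pics/side0.png')
cv2.imwrite('pics/c1.png',cv2.resize(a[60:300,130:530],(800,480),interpolation=2))
cv2.imwrite('pics/c2.png',cv2.resize(b[180:380,200:500],(800,533),interpolation=2))"
```

```text
(no output)
```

View pics/c1.png

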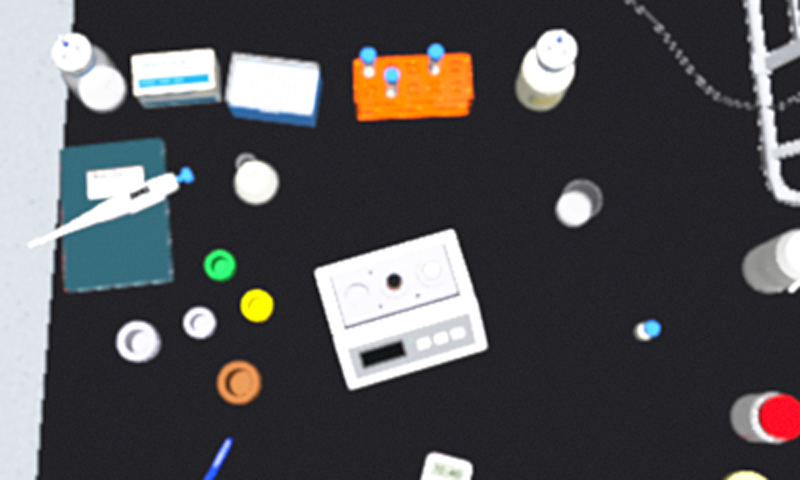

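View pics/c2.png

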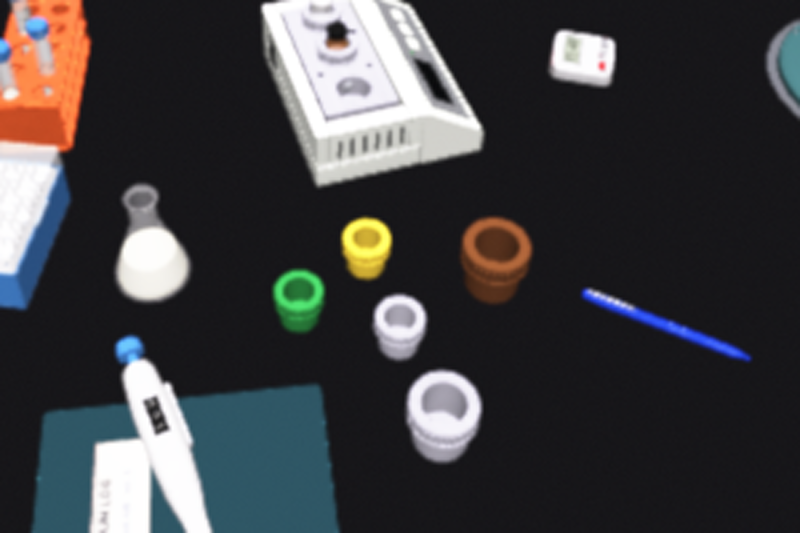

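The top crop shows five sleeves on the left. The smaller silver one, at crop (200,322), is the target, at about world (520,315). The loose vial is at crop (648,329), about (517,-309). The heater sits at (568,43), turned about +15°, with its empty bore on the left at crop (357,292). In the side crop the sleeve stands at (400,325), clear of the bigger silver one at (443,415). Next I look at the bore and the sleeve with the wrist camera.

```bash
cat > h.py <<'E'
from cell import robot, grip, kin, viewer
import cv2,numpy as np
YAW=0.265
def down(ang):
    """tool pointing down, tool y along world angle ang (mod pi); picks nearest wrist"""
    out=[]
    for s in(0,np.pi):
        a2=ang+s+np.pi/2; a=a2/2
        out.append(np.pi*np.array([np.cos(a),np.sin(a),0]))
    return out
def go(p,ang):
    best=None
    for r in down(ang):
        q=kin.ik(list(p),list(r))
        if q is not None:
            q=np.array(q); c=abs(q-robot.observe()["joints"]).max()+ (2 if abs(q[6])>2.6 else 0)
            if best is None or c<best[0]: best=(c,r,q)
    robot.movep(list(p),list(best[1])); return best[1]
def ray(px,info,z):
    K,R,t=info["camera_matrix"],info["R"],info["t"]
    d=R.T@np.linalg.solve(K,[px[0],px[1],1]); c=-R.T@t
    return c+d*(z-c[2])/d[2]
def pin(n,cam,info): 
    return [(round(d["confidence"],2),(info["R"].T@(np.array(d["at"])-info["t"])).round(1)) for d in viewer.pinpoint(n,cam)]
E
python3 - <<'E'
from h import *
for nm,p,things in(("bore",(556,92,290),("heater","heater_bore")),("slv",(520,315,200),("sleeve",))):
    go(p,YAW); robot.hold(0.2)
    i=viewer.camera_info("wrist"); im=viewer.read_camera("wrist"); cv2.imwrite(f"pics/w_{nm}.png",im[:,:,::-1])
    np.savez(f"pics/w_{nm}.npz",im=im,**i)
    print((-i["R"].T@i["t"]).round(0),robot.observe()["tcp_pos"].round(1),robot.observe()["t"],robot.observe()["joints"].round(2))
    for n in things: print(n,pin(n,"wrist",i))
a=cv2.imread("pics/w_bore.png");b=cv2.imread("pics/w_slv.png")
cv2.imwrite("pics/wb.png",np.vstack([cv2.resize(x,(480,300)) for x in(a,b)]))
E
```

```text
[537. 162. 460.] [555.9  92.6 289.9] 3.0 [-0.59  0.26  0.45  1.76 -0.12  1.16  0.16]
heater [(0.59, array([562.5,  39.8,   2.7]))]
heater_bore [(0.89, array([552.4,  90.9,  78.1]))]
[502. 383. 371.] [521.  313.7 200.8] 4.3083 [-0.84  0.42  0.32  1.74 -0.15  1.01 -0.2 ]
sleeve [(0.88, array([601.5, 290.9,  -2.5])), (0.85, array([516.2, 314.8,   1.8])), (0.8, array([435.7, 256.2,  -5.6])), (0.79, array([491.7, 392.6,   2.3])), (0.61, array([549. , 237.3,   1.3]))]
```

View pics/wb.png

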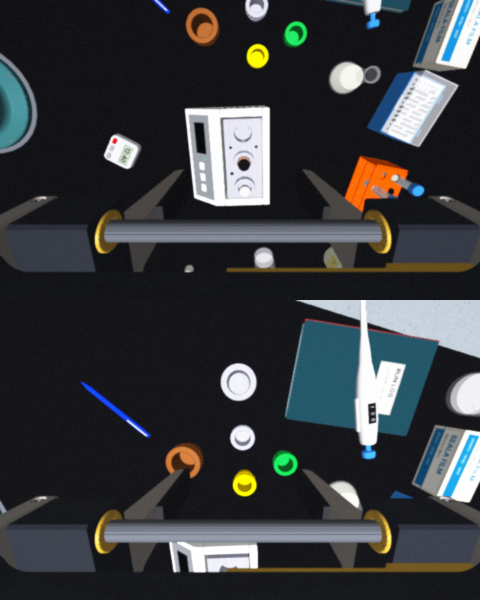

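The upper half shows the empty bore at full-image (324,175), nearest the camera. In the lower half the small silver sleeve is at (323,183). I'll fit both circles.

```bash
python3 - <<'E'
from h import *
vis=[]
for nm,c,z,rad in(("bore",(324,175),78,16.8),("slv",(323,183),36,12.75)):
    d=np.load(f"pics/w_{nm}.npz"); i={k:d[k] for k in("camera_matrix","R","t")}
    # rectify the plane z onto a metric grid, 0.1 mm/px, +-30 mm
    c0=ray(c,i,z)[:2].round(0); H=np.array([[x,y] for x in(-30,30) for y in(-30,30)])
    P=[]
    for h in H:
        v=i["camera_matrix"]@(i["R"]@np.r_[c0+h,z]+i["t"]); P.append(v[:2]/v[2])
    M=cv2.getPerspectiveTransform(np.float32((H+30)*10),np.float32(P))
    g=cv2.warpPerspective(d["im"],M,(600,600),flags=cv2.INTER_CUBIC|cv2.WARP_INVERSE_MAP)
    gray=cv2.GaussianBlur(cv2.cvtColor(g,cv2.COLOR_RGB2GRAY),(0,0),6)
    for r0 in ((rad,20) if nm=="slv" else (rad,)):
        cs=cv2.HoughCircles(gray,cv2.HOUGH_GRADIENT,1,30,param1=40,param2=8,minRadius=int(r0*10-8),maxRadius=int(r0*10+8))
        print(nm,c0,r0,[] if cs is None else [((q[:2]/10-30+c0).round(1).tolist(),q[2]/10) for q in cs[0][:4]])
        if cs is not None: cv2.circle(g,tuple(int(v) for v in cs[0][0][:2]),int(cs[0][0][2]),(255,0,0),2)
    vis.append(cv2.resize(g,(400,400)))
cv2.imwrite("pics/rect.png",np.hstack(vis)[:,:,::-1])
E
```

```text
bore [555.  97.] 16.8 [([555.1, 93.5], np.float32(16.75)), ([557.2, 108.0], np.float32(16.98)), ([554.5, 98.0], np.float32(16.45)), ([569.8, 108.0], np.float32(17.210001))]
slv [520. 316.] 12.75 [([520.4, 314.0], np.float32(12.5)), ([518.8, 321.7], np.float32(13.33)), ([521.5, 323.0], np.float32(12.889999)), ([515.6, 321.5], np.float32(13.44))]
slv [520. 316.] 20 [([520.1, 314.5], np.float32(20.41)), ([520.4, 317.5], np.float32(19.42)), ([513.8, 316.5], np.float32(19.28)), ([525.0, 320.2], np.float32(19.64))]
```

View pics/rect.png

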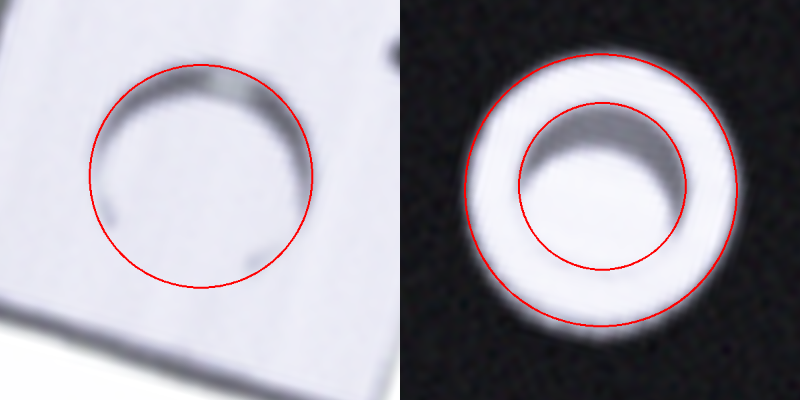

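The left panel shows the bore circle fitted on the rim, at (555.1, 93.5). The right panel shows the collar's outer and inner circles fitted, at (520.3, 314.2). Next I centre the sleeve with a cross squeeze and grasp it.

```bash
python3 - <<'E'
from h import *
grip(0.68,5)
go((520.3,314.2,60),YAW+np.pi/2)
robot.servo_line([520.3,314.2,24.5],feed=120)
grip(0.3,5); robot.hold(.1); o=robot.observe(); print(o["tcp_pos"].round(2),o["grip_width"]*92,o["grip_force"],o["contact_force"].round(2),o["t"],o["joints"].round(2))
c=o["tcp_pos"]
grip(0.68)
robot.servo_line([c[0],c[1],50],feed=150)
go((c[0],c[1],50),YAW)
robot.servo_line([c[0],c[1],24.5],feed=100)
o=robot.observe();print(o["tcp_pos"].round(2),o["contact_force"].round(2))
grip(0.3,40); robot.hold(.1); o=robot.observe(); print(o["tcp_pos"].round(2),o["grip_width"]*92,o["grip_force"],o["contact_force"].round(2),o["t"],o["joints"].round(2))
robot.servo_line([c[0],c[1],140],feed=150); robot.hold(.2)
i=viewer.camera_info("wrist"); im=viewer.read_camera("wrist"); cv2.imwrite("pics/held.png",im[:,:,::-1])
o=robot.observe(); print(o["tcp_pos"].round(2),o["grip_width"]*92,o["grip_force"],o["contact_force"].round(2),o["t"])
E
```

```text
[520.62 314.45  25.03] 39.05593820655183 5.000491092851007 [-0.71  0.18  3.73] 7.1583 [-1.    0.7   0.55  1.85 -0.52  0.73 -1.47]
[520.08 314.15  23.65] [ 0.28  0.44 -1.  ]
[520.9  314.61  24.93] 38.33583042105651 40.00103808939457 [-0.35 -0.08  3.94] 10.1667 [-0.72  0.64  0.17  1.83 -0.16  0.68 -0.2 ]
[520.24 314.16 139.08] 38.28394223112023 39.9997858190909 [-0.08  1.2  -0.51] 11.3333
```

View pics/held.png

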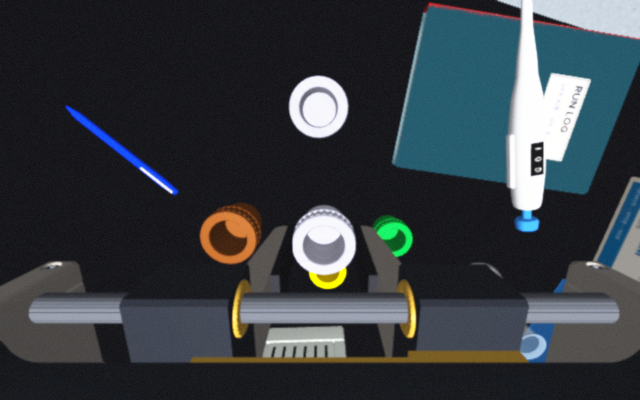

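The sleeve is held between the pads at (323,240), upright, with the other sleeves undisturbed. Now I carry it to the bore and feel for it.

```bash
cat >> h.py <<'E'
def st():
    o=robot.observe(); return o["tcp_pos"],o["contact_force"],o["t"]
E
cat > feel.py <<'E'
from h import *
import json
B=np.array([555.6,93.8])
go((*B,140),YAW); robot.servo_line([*B,112],feed=80); robot.hold(.3)
p,f,t=st(); f0=f.copy(); print(p.round(2),f.round(2),t)
z=112.; 
def cmd(x,y,z): robot.servo_line([x,y,z],feed=25)
e=B-p[:2]; C=B+e  # correct steady droop
while z>98:
    z-=0.7 if z<106 else 2; cmd(*C,z); p,f,t=st(); df=f-f0
    if df[2]>2.5: break
print("stop",p.round(2),df.round(2),"cmd",z,t)
robot.hold(.2);p,f,t=st();print(p.round(2),(f-f0).round(2),t)
json.dump(dict(f0=f0.tolist(),C=C.tolist(),z=z),open("s.json","w"))
E
python3 feel.py
```

```text
[555.9   93.79 112.41] [-1.21  0.21 -0.7 ] 13.025
stop [555.26  93.78  97.65] [ 1.89 -0.46 -0.15] cmd 97.69999999999997 16.275
[555.32  93.83  97.73] [ 0.95 -0.19 -0.34] 16.475
```

It went in on the first try: the underside is about 5 mm below the mouth with no force. Now I press it gently home.

```bash
python3 - <<'E'
from h import *
import json
s=json.load(open("s.json")); f0=np.array(s["f0"]);C=np.array(s["C"]);z=s["z"]
n=0;L=[]
while z>78.5:
    z-=0.5; robot.servo_line([*C,z],feed=12); p,f,t=st(); df=f-f0; L.append((round(z,1),*p.round(1),*df.round(1)))
    if abs(df[0])>2.5 or abs(df[1])>2.5:   # yield sideways
        C+=np.clip(df[:2]*0.04,-.2,.2)
    if df[2]>(12 if p[2]<82.5 else 20) or np.hypot(*df[:2])>15: break
for l in L[::3]+L[-4:]: print(*l)
robot.hold(.2); p,f,t=st(); print(p.round(2),(f-f0).round(1),t,C, robot.observe()["grip_width"]*92)
E
```

```text
97.2 555.3 93.8 97.1 1.1 -0.5 -0.8
95.7 555.3 93.8 95.7 1.4 -0.6 0.1
94.2 555.5 93.8 94.4 1.7 -0.5 2.9
92.7 555.7 93.9 93.4 0.5 -1.1 8.5
91.2 556.0 94.1 92.3 -0.0 0.0 10.1
89.7 556.0 94.0 90.5 0.3 -1.1 7.8
88.2 555.8 93.9 88.5 0.8 -0.6 5.5
86.7 555.5 93.8 86.8 2.1 -1.2 4.8
85.2 555.3 93.7 84.9 2.0 -0.5 2.6
83.7 555.3 93.8 83.7 0.8 -1.1 4.6
82.2 555.5 93.8 82.3 1.1 -0.0 5.4
80.7 555.5 93.8 80.7 1.7 -0.7 5.3
79.2 555.6 94.1 80.1 -1.7 0.1 11.8
80.2 555.6 93.8 80.4 0.4 -0.7 7.2
79.7 555.6 94.0 80.2 0.4 -1.3 9.2
79.2 555.6 94.1 80.1 -1.7 0.1 11.8
78.7 555.6 94.3 79.9 -1.5 -0.0 14.2
[555.63  94.26  79.9 ] [-1.4 -0.7 14.4] 26.175 [555.4146841   93.78741046] 38.23053070944729
```

Home: TCP 79.9 under 14 N, where 80.9 unloaded was expected. Release, verify by a picture, and go look at the vial.

```bash
cat > rect.py <<'E'
from h import *
def rect(im,i,c0,z,half=30):
    H=np.array([[x,y] for x in(-half,half) for y in(-half,half)]); P=[]
    for h in H:
        v=i["camera_matrix"]@(i["R"]@np.r_[c0+h,z]+i["t"]); P.append(v[:2]/v[2])
    M=cv2.getPerspectiveTransform(np.float32((H+half)*10),np.float32(P))
    return cv2.warpPerspective(im,M,(half*20,half*20),flags=cv2.INTER_CUBIC|cv2.WARP_INVERSE_MAP)
def circ(g,c0,r,half=30,tol=.8):
    gray=cv2.GaussianBlur(cv2.cvtColor(g,cv2.COLOR_RGB2GRAY),(0,0),6)
    cs=cv2.HoughCircles(gray,cv2.HOUGH_GRADIENT,1,30,param1=40,param2=8,minRadius=int((r-tol)*10),maxRadius=int((r+tol)*10))
    if cs is None: return None
    cv2.circle(g,tuple(int(v) for v in cs[0][0][:2]),int(cs[0][0][2]),(255,0,0),2)
    return (cs[0][0][:2]/10-half+c0).round(1),cs[0][0][2]/10
E
python3 - <<'E'
from rect import *
p,f,t=st(); robot.servo_line([p[0],p[1],81.2],feed=20); p,f,t=st(); print(p.round(2),f.round(1))
grip(0.6); p,f,t=st(); print(p.round(2),f.round(1))
robot.servo_line([p[0],p[1],130],feed=100); robot.servo_line([555.6,94,290],feed=250); robot.hold(.1)
i=viewer.camera_info("wrist"); im=viewer.read_camera("wrist"); c0=np.array([555.5,94.])
g=rect(im,i,c0,92); print("sleeve rim@92",circ(g,c0,20),circ(g,c0,12.75)); print(pin("sleeve","wrist",i))
go((516.5,-309,200),YAW); robot.hold(.2)
i=viewer.camera_info("wrist"); im2=viewer.read_camera("wrist"); print(pin("vial","wrist",i))
c1=np.array([516.5,-309.]); g2=rect(im2,i,c1,51); print("vial",circ(g2,c1,10.5,tol=1.2))
o=robot.observe(); print(o["t"],o["joints"].round(2))
cv2.imwrite("pics/v.png",np.hstack([cv2.resize(x,(400,400)) for x in(g,g2)])[:,:,::-1])
E
```

```text
[555.38  94.01  80.82] [ 1.  -2.2  2.2]
[555.43  94.43  81.01] [-0.7 -0.2 -0. ]
sleeve rim@92 (array([546.8, 102.8]), np.float32(19.97)) (array([554.6,  94.1]), np.float32(13.44))
[(0.93, array([433.6, 256.7,  -4.6])), (0.91, array([548.2, 236.3,   1.8])), (0.7, array([554.2,  89.3,  60.1])), (0.63, array([602.1, 292. ,  -3.3]))]
[]
vial (array([ 517.9, -310. ]), np.float32(10.43))
30.3583 [ 0.09  0.43  0.51  1.77 -0.24  1.01  0.96]
```

View pics/v.png

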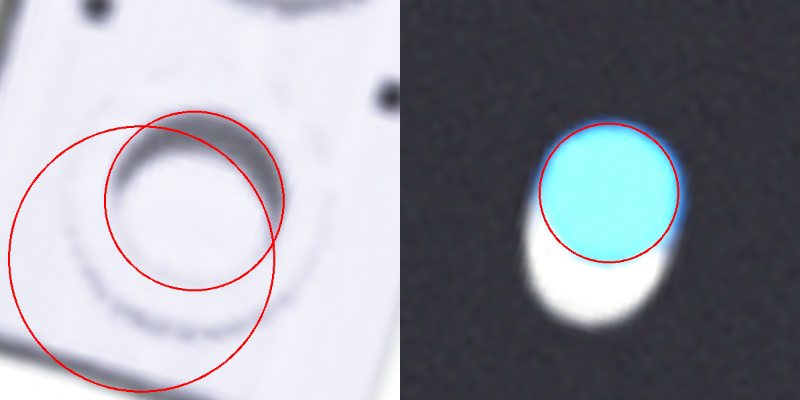

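The left panel shows the sleeve seated in the bore, its inner rim at about (555,94); the big circle is a wrong Hough hit. The right panel shows the blue-capped vial, cap circle at (517.9,-310). Next I cross-squeeze and pick the vial.

```bash
python3 - <<'E'
from rect import *
V=np.array([518.2,-309.8])
def pr(n):
    o=robot.observe(); print(n,o["tcp_pos"].round(2),round(o["grip_width"]*92,1),round(o["grip_force"],1),o["contact_force"].round(2),o["t"]); return o["tcp_pos"]
grip(0.55,3)
go((*V,90),YAW+np.pi/2)
robot.servo_line([*V,10],feed=120); grip(0.1,3); robot.hold(.1); c=pr("sq1")
grip(0.55); robot.servo_line([*V,75],feed=200); robot.hold(.1)
go((*V,75),YAW); robot.servo_line([*V,36.5],feed=100); robot.hold(.2); pr("pre")
grip(0.1,15); robot.hold(.2); pr("sq2")
robot.servo_line([*V,75],feed=120); robot.servo_line([*V,170],feed=200); robot.hold(.2); pr("up")
i=viewer.camera_info("wrist"); im=viewer.read_camera("wrist"); cv2.imwrite("pics/vh.png",cv2.resize(im[100:330,200:440,::-1],(480,460)))
E
```

```text
sq1 [ 518.48 -309.84   10.36] 23.2 3.0 [-0.08  0.98  3.04] 33.25
pre [ 518.67 -310.07   37.15] 50.5 0.0 [-0.16 -0.   -0.12] 36.3167
sq2 [ 518.27 -309.84   36.59] 22.5 15.0 [-0.21  0.52  1.64] 37.0583
up [ 517.31 -309.27  168.24] 21.8 15.0 [ 0.31  0.15 -0.24] 38.3583
```

View pics/vh.png

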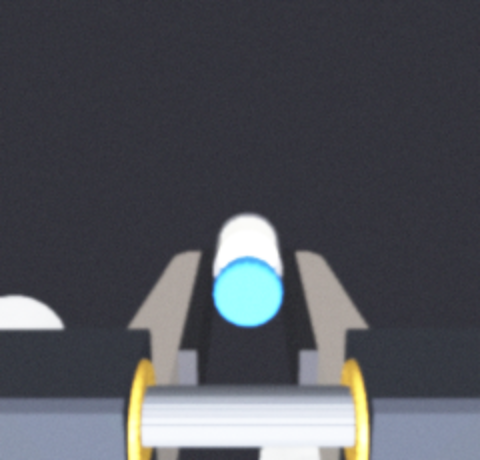

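The vial is held upright at crop (248,290). Insert it with light feeling.

```bash
cat > ins.py <<'E'
from h import *
T=np.array([555.45,94.1]); 
go((*T,175),YAW); robot.servo_line([*T,140],feed=120); robot.hold(.4)
p,f0,t=st(); print(p.round(2),f0.round(2),t)
C=T.copy(); z=140.; L=[]; ctr=0; 
while z>94:
    z-=1.5 if z>132 else .7
    robot.servo_line([*C,z],feed=25); p,f,t=st(); df=f-f0; L.append((round(z,1),*p.round(1),*df.round(1)))
    if z>130: C+=0.4*(T-p[:2])
    else: C+=np.clip(df[:2]*.05,-.15,.15)*(abs(df[:2])>1.5)
    if df[2]>3.5 or np.hypot(*df[:2])>5: break
for l in L[::4]+L[-3:]: print(*l)
robot.hold(.2);p,f,t=st();print(p.round(2),(f-f0).round(2),t,C)
np.savez("s2.npz",f0=f0,C=C,z=z)
E
python3 ins.py
```

```text
[555.64  94.24 140.4 ] [-0.53  0.01 -0.36] 40.75
138.5 555.3 94.1 138.4 1.1 0.2 0.4
132.5 555.5 94.1 132.4 0.4 -0.4 -0.6
128.9 555.5 94.1 128.9 1.2 -0.3 -0.3
126.1 555.4 94.1 126.0 0.5 -0.0 -1.0
123.3 555.5 94.1 123.3 0.4 0.3 -0.3
120.5 555.4 94.1 120.4 0.3 -0.4 0.1
117.7 555.4 94.1 117.7 -0.1 -0.3 0.7
114.9 555.4 94.1 114.8 0.3 0.7 0.1
112.1 555.5 94.1 112.0 0.5 0.4 -0.1
109.3 555.5 94.1 109.3 1.1 -0.1 0.1
106.5 555.5 94.1 106.5 0.2 -0.9 -0.1
103.7 555.5 94.1 103.7 1.1 0.3 -0.9
100.9 555.4 94.1 100.8 -0.1 0.5 -0.4
98.1 555.5 94.1 98.1 1.1 -0.1 0.2
95.3 555.8 94.4 96.0 -1.0 0.7 6.5
96.7 555.6 94.2 96.7 0.5 -0.2 0.7
96.0 555.7 94.2 96.3 -0.5 0.6 3.0
95.3 555.8 94.4 96.0 -1.0 0.7 6.5
[555.83  94.45  95.99] [-0.8   1.59  7.5 ] 55.2 [555.49682291  94.10937206]
```

On the floor at the expected height. Release, retreat, verify.

```bash
python3 - <<'E'
from rect import *
robot.servo_line([555.5,94.1,96.6],feed=20); grip(0.42); robot.hold(.1)
p,f,t=st(); print(p.round(2),f.round(1))
robot.servo_line([p[0],p[1],125],feed=80); robot.servo_line([555.5,94,270],feed=250); robot.hold(.1)
i=viewer.camera_info("wrist"); im=viewer.read_camera("wrist"); g=rect(im,i,np.array([555.5,94.]),111,20); print(circ(g,np.array([555.5,94.]),10.5,20,1.2))
print("vial",pin("vial","wrist",i),"sleeve",pin("sleeve","wrist",i)[:5],st()[2])
cv2.imwrite("pics/fin.png",cv2.resize(im[100:300,200:440,::-1],(600,500)))
E
```

```text
[555.48  94.09  96.55] [-0.2 -0.4 -0.5]
(array([554.4,  93.6]), np.float32(11.309999))
vial [(0.61, array([551.8,  93.2,  64.9]))] sleeve [(0.87, array([546.3, 235.4,   0. ])), (0.83, array([554.7,  92.1,  56.5])), (0.78, array([434. , 255. ,  -3.7])), (0.74, array([6.035e+02, 2.938e+02, 4.000e-01]))] 57.475
```

View pics/fin.png

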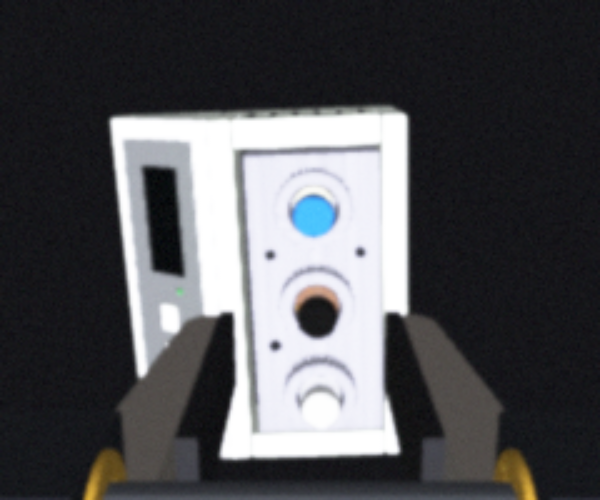

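The picture shows the blue-capped vial upright in the seated sleeve, at crop (314,213), matching its neighbours, with the gripper clear.

```bash
python3 -c "
from cell import robot
print(robot.job_done())"
```

```text
the job is handed in; nothing more can be done
None
```

The sleeve is home in the bore and the vial stands upright on its floor; I handed the job in at about 57.5 s of the 72 s limit, and no verdict came back.

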